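# Dig the staining rack out of the tote and set it in its trough

## Task

The slide-staining rack is buried in the grey tote: a bench timer and a flat carton lie on it and a small carton is pushed up against its side. Shift all three well aside inside the tote, lying flat as they were, then lift the rack out by its body, stand it on the absorbent bench pad with its handle still folded, and let go. Take it again by its handle, swing the handle up there, and gently lower the rack all the way down into the staining trough, leaving the handle standing up and the bottles and jar behind the tote undisturbed.

Things in the scene. Friction and masses are not known exactly. Their poses are not given: they have to be found in the camera images.
- tote: Grey open plastic storage tote, fixed, 200 x 340 mm outside (rim 212 x 356 mm) and 65 mm high; inside 190 mm along its x, 330 mm along its y, walls 5 mm, floor 5 mm thick. Origin under its middle on the bench, z up. The rack is at the +y end; the -y end (y below about -20 mm) is empty at the start.
- rack: Open stainless-steel slide rack, 110 mm along its x, 60 mm wide along y, 54 mm high, 0.35 kg with its handle. Origin under the middle of its body (underside), z up. On each long side a flat band 22 mm deep (32 to 54 mm above the underside) is good to grip across the 60 mm width. It stands on the tote floor with its folded handle on its +y side, close (5 to 15 mm) to the tote's +y end wall. It is the same either way round in the trough.
- rack_handle (a joint): Swinging wire handle (U-shaped bail) of the rack. Its hinge line runs along the rack's x, 47 mm above the rack's underside, midway across its width; it swings lightly (0.006 N m friction) and stays up if left within about 0.2 rad of upright. 0 = folded: it points level to the rack's +y; 1.57 = standing straight up; stops at 0 and 1.75 rad. Its outside length along x is 126 mm.
- handle_grip (a point): Middle of the handle's cross bar, on the axis of a tubular sleeve, 10 mm in diameter and 60 mm long, that turns freely on the bar, so that the rack hangs level from it (lightly damped, it settles in under a second); it lies along the rack's x, 74 mm from the hinge line. Folded it is 74 mm to the rack's +y and 47 mm above the rack's underside; standing up it is over the rack's middle, 121 mm above the underside.
- flat_carton: Dark flat carton, 65 mm along its x, 85 mm along its y, 30 mm high, 90 g, lying on the rack's top with its 65 mm side across the rack's width. Origin under its middle, z up.
- timer: Pale bench timer lying on its back on the flat carton, 62 mm along its x, 66 mm along its y, 16 mm thick (18 mm over the keys), 90 g. Origin under its middle, z up.
- small_carton: Small upright carton, 41 mm along its x, 56 mm along its y, 50 mm high, 80 g, standing on the tote floor 9 to 14 mm from the rack's -y side, its 56 mm side along the rack. It leaves no room for a finger between. Origin under its middle, z up.
- pad: Thin grey absorbent bench pad, fixed, 190 mm along x, 170 mm along y, 2 mm thick, lying to the left or right of the tote; the trough is on the other side. Origin under its middle.
- trough: White staining trough, fixed, open at the top: inside 134 mm along its x, 70 mm along its y, its inner floor 8 mm above the bench, walls 4 mm to 68 mm height and a flared rim to 73 mm (155 x 91 mm over the rim). Origin under its middle on the bench, z up.
- tall_stain: Standing stain bottle, 63 mm diameter, 156 mm high, behind the tote; leave alone. Origin under its middle.
- short_stain: Standing stain bottle, 61 mm diameter, 149 mm high, behind the tote; leave alone. Origin under its middle.
- jar: Standing jar, 54 mm diameter, 66 mm high, behind the tote; leave alone. Origin under its middle.
Not all that is in view belongs to the job. What is shaped like the small_carton but orange is not meant.

How it is judged:
By the outcome, as a careful person would: the job done as asked, in the order asked, and still so for the second after the job is handed in, with the robot touching nothing.
It also fails if it takes over 72 s, if anything falls off the work surface, if the arm or the gripper's body presses on something with over 40 N, if the wrist force passes 120 N, or if a joint passes its speed limit or range.

## Robot

A 6-joint arm with a two-finger parallel gripper is mounted at the origin on a cart in front of the work surface, level with it; the furniture and walls round the work are solid. World frame = base frame: x ahead of the robot, y to its left, z up, the work surface at z = 0. Lengths are in m, angles in rad, forces in N, time in s.
With the tool pointing down it reaches from about 0.3 to 0.875 m from the base axis. Payload 6.4 kg.
Tool frame: the origin (TCP) lies midway between the tips of the shut fingers; the grasp point (between the pads) lies ctrl.grip_depth behind it (ctrl.grip_depth is the distance from the TCP to the grasp point, in m); x points along the fingers, y is the direction in which the jaws open and shut, and the axes are right-handed (so a half turn about x gives the same grasp; the last joint's range is limited). The gripper opens to 85 mm and grips with 20 to 120 N. Pads are 22 mm wide; open, the fingers measure 114 mm over their backs; the gripper's body (76 mm by 85 mm) begins 54 mm behind the grasp point. The pads swing forward as they close: fully open they stand 13 mm farther back than shut.
Start: joints at [1.106, 0.181, 1.607, -0, 1.354, -0.206], TCP at [0.147, 0.556, 0.231] pointing down, gripper open.
Joint ranges: [-2.99, 2.99], [-0.89, 2.07], [0.3, 2.58], [-1.14, 4.28], [0, 2.63], [-3.12, 3.12]. Speed limits (rad/s): [2.57, 2.57, 3.01, 3.14, 3.14, 3.14].

## Interface

Orientations are given as a unit quaternion [w, x, y, z].
In Python, from bench import ctrl gives the robot as it stands.
- The arm moves only by the tool carry_out, never from a script. Its argument "motion" is one flat list of numbers, 7 for each row, row after row: the turn, a rotation vector about the tool's x, y, z in degrees, then the shift along the tool's x, y, z in m, then the gripper's target within -1 to 1 (shut at 1, half-way at 0, fully open at -1). A call has 1 to 10 rows; each row shifts and turns the pose as measured when the row begins, along the tool's axes as they then stand; what a row does not reach is not made up. A row lasts 1/10 s, in which the tool goes at most 50 mm and 8.59 degrees, less where a joint would pass 70% of its speed; a pose out of reach is approached as far as the arm can. A call with a gripper value outside its range is refused whole. The fingers move at their own pace and stop on an object; the grip force is fixed at half the most. Time passes only in rows, so rows that do not move let the fingers close. It gives the time, the measured TCP pose, the force and the opening at its end, in the units of the state.
- ctrl.get_obs(): the state, without advancing time (a new reading comes with each control period).
- ctrl.camera(name): name is "scene" or "top"; returns the picture (400x640x3 uint8, blue, green, red); there is no depth.
- ctrl.camera_params(name): a dict with "mtx" (3x3 intrinsics, pixels), "pose" (4x4, takes a point from camera to world coordinates). Camera axes: x right, y down, z forward; pixel columns grow to the right and rows downward; lengths in m; the calibration is good to about 2 mm. A picture is of the moment at which its call begins. camera_params takes no time and is no camera call.
- ctrl.hand_in(): hands the job in, once; it reports no verdict.
Trained networks look in the newest picture that a camera, given by its name, has taken for a name from the list of things; names that differ only in an ending like _2 or _b are one class to them, and where a whole thing is asked for, a point or a joint stands for the part that bears it (a point fixed in the world has none). Each returns a list of dicts, best first, with "conf" (0 to 1); they miss things now and then, are a little off and sometimes report something else, mostly with a low value. They report only what shows in the picture. A call takes as long as a camera call. They do not tell look-alikes from the thing itself.
- ctrl.boxes_of(camera, thing): "point" ([x, y, z] in m, in the coordinates of the camera as it stood for that picture, good to about 4 mm: the middle of the surface that is visible of it).
- ctrl.trace(camera, thing): "pixels" (400x640 bool, what is visible of it).
- ctrl.landmark_of(camera, thing): "point" ([x, y, z] in m, in the coordinates of the camera as it stood for that picture, good to about 4 mm: a listed point, or the origin of a listed thing).
The state is a dict: "time_s": time; "q": joint angles; "dq": joint speeds; "joint_efforts": joint torques, N m; "eef_pos": TCP position; "eef_rot": TCP orientation; "wrist_force": force on the tool from outside, world axes, zero at the start; "torque": the same for the moment, N m; "opening": opening from 0.0 (shut) to 1.0 (fully open).
Only numpy, scipy, OpenCV 4.12 (cv2) and the standard library are available. Lean on these libraries where they do the work, as an engineer would, in place of code of your own. Each camera call takes 0.05 s, during which the arm holds its last target. There are 200 camera calls.

## Working session

There is one attempt and no reset: what is moved stays moved. The work goes in short steps, Python scripts to look and compute and a tool call to move; the robot and the scene stay as the last step left them, time stands still between calls to the robot, and variables do not carry over. Pictures are saved under pics/ and viewed, about 8 in all and at most 12, crops included, and the job is handed in when it is done.

Besides the shell and the picture viewer there is one more tool, called after "Call:" in YAML: its name, and indented under it one key for each argument. carry_out: Moves the arm, as the interface text tells. Its arguments: {"type":"object","properties":{"motion":{"type":"array"}},"required":["motion"]}

```bash
ls; mkdir -p pics; cat > h.py <<'E'
import numpy as np, cv2
from scipy.spatial.transform import Rotation as R
from bench import ctrl
def w(cam,p):
    T=np.array(ctrl.camera_params(cam)["pose"]); return T[:3,:3]@np.array(p)+T[:3,3]
def ray(cam,uv,z):
    P=ctrl.camera_params(cam);T=np.array(P["pose"]);d=T[:3,:3]@np.linalg.inv(P["mtx"])@np.array([uv[0],uv[1],1.]);o=T[:3,3]
    return o+d*(z-o[2])/d[2]
def proj(cam,p):
    P=ctrl.camera_params(cam);T=np.array(P["pose"]);c=T[:3,:3].T@(np.array(p)-T[:3,3]);u=np.array(P["mtx"])@c;return u[:2]/u[2]
E
python3 - <<'E'
from h import *
for c in("scene","top"):
    cv2.imwrite(f"pics/{c}0.png",ctrl.camera(c)); P=ctrl.camera_params(c);print(c,np.round(P["pose"],3).tolist(),np.round(P["mtx"],1).tolist())
    for t in "tote rack handle_grip flat_carton timer small_carton pad trough tall_stain short_stain jar".split():
        print(t,[(np.round(w(c,d["point"]),3).tolist(),np.round(d["conf"],2)) for d in ctrl.landmark_of(c,t)[:3]])
print(ctrl.get_obs(),ctrl.grip_depth)
E
```

```text
pics
scene [[0.858, -0.326, 0.397, -0.116], [-0.514, -0.55, 0.658, -1.025], [0.004, -0.769, -0.639, 1.068], [0.0, 0.0, 0.0, 1.0]] [[500.3, 0.0, 320.9], [0.0, 500.3, 207.0], [0.0, 0.0, 1.0]]
tote [([0.488, -0.022, 0.004], np.float64(0.8))]
rack [([0.508, 0.051, 0.004], np.float64(0.78))]
handle_grip [([0.515, 0.124, 0.055], np.float64(0.5)), ([0.51, 0.059, 0.057], np.float64(0.36))]
flat_carton [([0.513, 0.055, 0.057], np.float64(0.87))]
timer [([0.522, 0.047, 0.091], np.float64(0.76))]
small_carton [([0.491, -0.009, 0.006], np.float64(0.94)), ([0.257, 0.378, -0.002], np.float64(0.83))]
pad [([0.45, 0.302, 0.0], np.float64(0.74)), ([0.682, 0.045, -0.002], np.float64(0.52))]
trough [([0.471, -0.348, 0.001], np.float64(0.77)), ([0.508, 0.049, 0.006], np.float64(0.34)), ([0.512, 0.057, 0.054], np.float64(0.24))]
tall_stain [([0.692, -0.047, -0.0], np.float64(0.91))]
short_stain [([0.515, 0.053, 0.053], np.float64(0.63)), ([0.69, -0.116, 0.002], np.float64(0.61))]
jar [([0.684, 0.045, -0.003], np.float64(0.86))]
top [[-0.008, -0.98, 0.196, 0.196], [-1.0, 0.009, 0.005, 0.004], [-0.007, -0.
[... 749 characters left out ...]
float64(0.54))]
{'time_s': 1.2, 'q': array([ 1.10571375e+00,  1.80791164e-01,  1.60702374e+00,  2.29858455e-05,
        1.35378818e+00, -2.06290632e-01]), 'dq': array([-4.14842613e-05, -1.34688590e-03,  3.23249177e-04,  3.09047912e-04,
       -5.44916906e-04,  1.01024687e-04]), 'joint_efforts': array([ 3.82886919e-04, -4.44848478e+01, -3.51679945e+01, -2.05202659e-04,
        4.86082554e-04, -2.69651991e-05]), 'eef_pos': array([0.14712437, 0.5558674 , 0.23128194]), 'eef_rot': array([ 0.70118645,  0.09124252,  0.70120386, -0.09124426]), 'wrist_force': array([-0.47133663, -0.10967604, -0.54050361]), 'torque': array([-0.03566207,  0.05863184, -0.01172311]), 'opening': 0.9990473347696703} 0.0187
```

View pics/scene0.png

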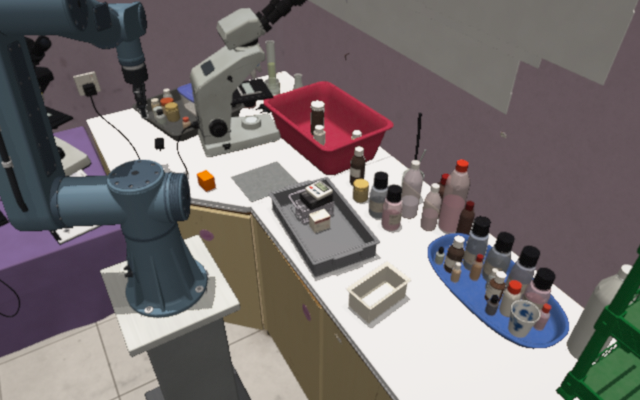

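```bash
python3 - <<'E'
import cv2
a=cv2.imread("pics/top0.png");cv2.imwrite("pics/top0c.png",cv2.resize(a[60:210,220:420],None,fx=4,fy=4,interpolation=cv2.INTER_CUBIC))
E
```

```text
(no output)
```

View pics/top0.png

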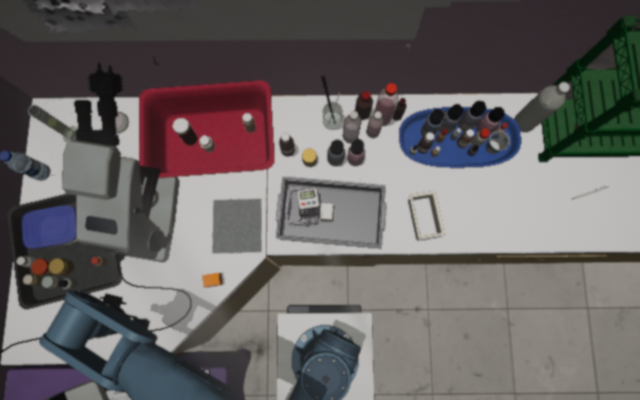

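View pics/top0c.png

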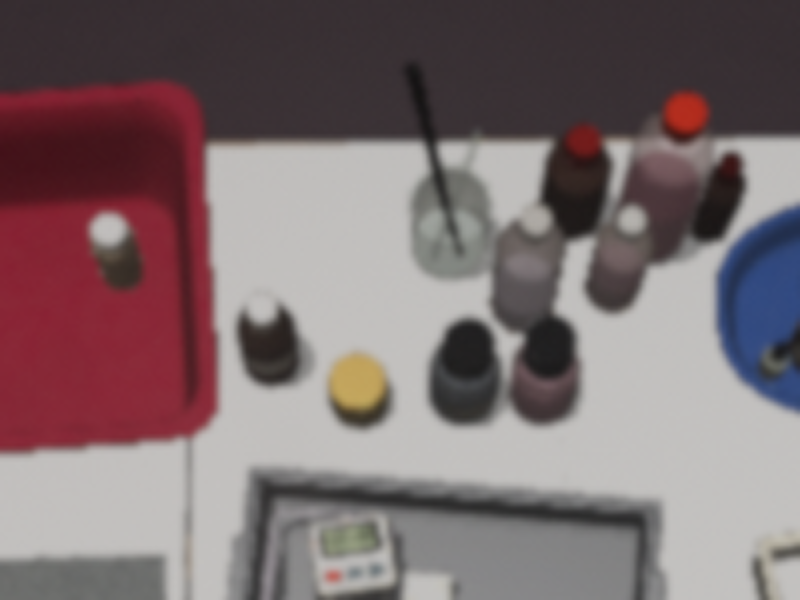

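```bash
cat >> h.py <<'E'
def rect(cam,t,z,k=0,pix=None):
    r=ctrl.trace(cam,t) if pix is None else None
    m=(r[k]["pixels"] if pix is None else pix).astype(np.uint8)
    c=max(cv2.findContours(m,cv2.RETR_EXTERNAL,cv2.CHAIN_APPROX_NONE)[0],key=cv2.contourArea)[:,0]
    p=np.array([ray(cam,u,z)[:2] for u in c.astype(float)]).astype(np.float32)
    (x,y),s,a=cv2.minAreaRect(p*1000); return np.round([x/1000,y/1000],4),np.round(s,1),round(a,1),(len(r) if r else 1, r[k]["conf"] if r else 1)
E
python3 - <<'E'
from h import *
ctrl.camera("top");
for t,z in(("tote",.065),("trough",.073),("timer",.107),("small_carton",.055),("pad",.002),("flat_carton",.089),("rack",.059)):
    try: print(t,rect("top",t,z))
    except Exception as e: print(t,e)
img=ctrl.camera("scene")
for t,z in(("tote",.065),("trough",.073),("timer",.107)):
    print(t,rect("scene",t,z))
a=cv2.imread("pics/top0.png");b=cv2.imread("pics/scene0.png")
A=cv2.resize(a[170:255,270:395],None,fx=6,fy=6,interpolation=cv2.INTER_CUBIC)
B=cv2.resize(b[170:280,260:385],None,fx=6,fy=5.4,interpolation=cv2.INTER_CUBIC)
cv2.imwrite("pics/c1.png",A);cv2.imwrite("pics/c2.png",B)
E
```

```text
tote list index out of range
trough (array([ 0.4704, -0.3414]), array([156.9, 100.7]), 9.1, (1, 0.57))
timer (array([0.5201, 0.0539]), array([64.3, 60.8]), 5.7, (2, 0.72))
small_carton (array([0.2624, 0.3717]), array([40.8, 63. ]), 4.7, (2, 0.73))
pad (array([0.4504, 0.3054]), array([188.9, 170. ]), 1.3, (3, 0.78))
flat_carton (array([0.4805, 0.0499]), array([60. , 27.1]), 89.6, (1, 0.62))
rack (array([0.4552, 0.0577]), array([54.3, 20.6]), 89.5, (1, 0.8))
tote (array([ 0.4762, -0.0426]), array([406.5, 232.5]), 84.3, (1, 0.9))
trough (array([ 0.4577, -0.3617]), array([190.7, 120.5]), 9.4, (2, 0.66))
timer (array([0.5183, 0.0439]), array([66. , 73.4]), 7.9, (1, 0.52))
```

View pics/c1.png

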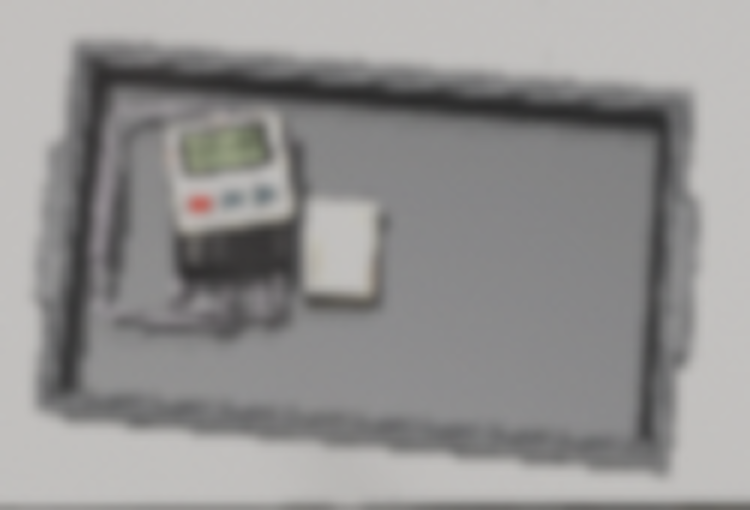

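View pics/c2.png

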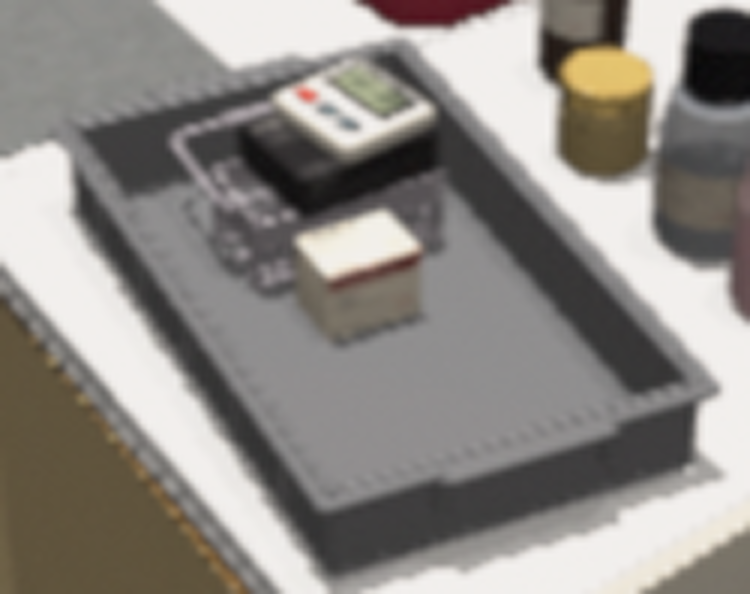

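```bash
cat >> h.py <<'E'
def plan(x,y,z,yaw,show=True):
    """jaw axis (tool y) at heading yaw deg in world, tool x down; prints total relative turn & shift in present tool axes"""
    o=ctrl.get_obs();q=o["eef_rot"];A=R.from_quat([q[1],q[2],q[3],q[0]])
    best=None
    for a in(yaw,yaw+180):
        c,s=np.cos(np.radians(a)),np.sin(np.radians(a))
        X=np.array([0,0,-1.]);Y=np.array([c,s,0]);T=R.from_matrix(np.stack([X,Y,np.cross(X,Y)],1))
        r=(A.inv()*T).as_rotvec(degrees=True)
        if best is None or np.linalg.norm(r)<np.linalg.norm(best[0]):best=(r,T)
    d=np.array([x,y,z])-o["eef_pos"]
    print("t",round(o["time_s"],2),"pos",np.round(o["eef_pos"],4),"turn",np.round(best[0],1),"shift now",np.round(A.inv().apply(d),4),"shift after turn",np.round(best[1].inv().apply(d),4),"open",round(o["opening"],3),"F",np.round(o["wrist_force"],1))
E
python3 - <<'E'
from h import *
def f(pts,z):
    P=np.array([ray("top",(270+u/6,170+v/6),z)[:2] for u,v in pts]);print(np.round(P,4).tolist(),"mean",np.round(P.mean(0),4))
    for i in range(4): d=P[(i+1)%4]-P[i]; print(round(1000*np.hypot(*d),1),round(np.degrees(np.arctan2(d[1],d[0])),1),end=" | ")
    print()
f([(80,42),(690,92),(662,470),(40,405)],.065)
f([(308,197),(380,200),(375,303),(305,298)],.055)
f([(165,122),(278,110),(295,215),(182,230)],.106)
q=ctrl.get_obs()["eef_rot"];print(np.round(R.from_quat([q[1],q[2],q[3],q[0]]).as_matrix(),3))
plan(.522,.051,.2,97)
E
```

```text
[[0.6081, 0.1384], [0.5754, -0.2096], [0.3599, -0.1865], [0.3991, 0.1591]] mean [ 0.4856 -0.0246]
349.5 -95.4 | 216.8 173.9 | 347.8 83.5 | 210.0 -5.6 | 
[[0.5184, 0.0086], [0.5162, -0.0324], [0.4568, -0.0288], [0.46, 0.0108]] mean [ 0.4879 -0.0104]
41.0 -93.0 | 59.5 176.5 | 39.7 85.4 | 58.4 -2.1 | 
[[0.5509, 0.0874], [0.5572, 0.0247], [0.4977, 0.0157], [0.4899, 0.0779]] mean [0.5239 0.0514]
63.0 -84.3 | 60.1 -171.4 | 62.7 97.2 | 61.8 8.8 | 
[[-0.     0.256  0.967]
 [ 0.     0.967 -0.256]
 [-1.     0.    -0.   ]]
t 1.8 pos [0.1471 0.5559 0.2313] turn [-21.8  -0.   -0. ] shift now [ 0.0313 -0.3921  0.4916] shift after turn [ 0.0313 -0.5468  0.3106] open 1.001 F [-0.5  0.6  0.6]
```

Call:
carry_out:
  motion: [-7.3,0,0,0,-0.03,0.038,-1,-7.3,0,0,0,-0.034,0.034,-1,-7.2,0,0,0,-0.036,0.03,-1,0,0,0,0,-0.042,0.025,-1,0,0,0,0,-0.042,0.025,-1,0,0,0,0,-0.042,0.025,-1,0,0,0,0,-0.042,0.025,-1,0,0,0,0,-0.042,0.025,-1,0,0,0,0,-0.042,0.025,-1,0,0,0,0,-0.042,0.025,-1]

```text
time_s: 2.8
eef_pos: [0.4528, 0.1708, 0.2325]
eef_rot: [0.707, -0.05, 0.703, 0.053]
wrist_force: [-0.5, 0.4, -0.7]
opening: 0.998
```

```bash
python3 -c "
from h import *
plan(.5235,.051,.14,97)"
```

```text
t 2.8 pos [0.4528 0.1708 0.2325] turn [ 1.3  0.4 -0.2] shift now [ 0.0924 -0.1291  0.052 ] shift after turn [ 0.0925 -0.1275  0.0555] open 0.998 F [-0.5  0.4 -0.7]
```

Call:
carry_out:
  motion: [1.3,0.4,-0.2,0.02,-0.043,0.018,-1,0,0,0,0.02,-0.043,0.0185,-1,0,0,0,0.02,-0.042,0.018,-1,0,0,0,0.035,0,0,-1,0,0,0,0.03,0,0,-1,0,0,0,0.01,0,0,-1,0,0,0,0,0,0,-1]

```text
time_s: 3.5
eef_pos: [0.5294, 0.0441, 0.0996]
eef_rot: [0.709, -0.04, 0.703, 0.039]
wrist_force: [-0.3, 0.2, 0.5]
opening: 1.002
```

```bash
python3 -c "
from h import *
plan(.5235,.051,.0875,97)"
```

```text
t 3.5 pos [0.5294 0.0441 0.0996] turn [-0.6  0.5  0.1] shift now [ 0.012   0.0075 -0.0053] shift after turn [ 0.0121  0.0075 -0.0051] open 1.002 F [-0.3  0.2  0.5]
```

Call:
carry_out:
  motion: [0,0,0,0.005,0.0075,-0.005,-1,0,0,0,0.007,0,0,-1,0,0,0,0,0,0,1,0,0,0,0,0,0,1,0,0,0,0,0,0,1,0,0,0,0,0,0,1]

```text
time_s: 4.1
eef_pos: [0.5269, 0.0534, 0.093]
eef_rot: [0.713, -0.042, 0.699, 0.039]
wrist_force: [-0.1, -0.4, -0.9]
opening: 0.747
```

```bash
python3 -c "
from h import *
plan(.5235,.051,.2,85)"
```

```text
t 4.1 pos [0.5269 0.0534 0.093 ] turn [11.6  1.1  0.1] shift now [-0.1071 -0.0025 -0.0016] shift after turn [-0.107  -0.0027 -0.0031] open 0.747 F [-0.1 -0.4 -0.9]
```

Call:
carry_out:
  motion: [0,0,0,-0.03,0,0,1,3,0.5,0,-0.01,-0.01,0,1,4,0.5,0,0,-0.04,0,1,4,0,0,0,-0.04,0,1,0,0,0,0,-0.04,0,1,0,0,0,0,-0.035,0,1,0,0,0,0.02,-0.01,0,1,0,0,0,0.02,0,0,1]

```text
time_s: 4.9
eef_pos: [0.5257, -0.1287, 0.0991]
eef_rot: [0.71, 0.026, 0.703, -0.032]
wrist_force: [0.7, 0.3, -1.8]
opening: 0.757
```

```bash
python3 -c "
from h import *
plan(.529,-.1245,.011,84.5)"
```

```text
t 4.9 pos [ 0.5257 -0.1287  0.0991] turn [0.8 0.6 0.4] shift now [0.0881 0.0051 0.002 ] shift after turn [0.0881 0.0045 0.0029] open 0.757 F [ 0.7  0.3 -1.8]
```

Call:
carry_out:
  motion: [0.8,0.6,0.4,0.03,0.004,0.003,1,0,0,0,0.03,0,0,1,0,0,0,0.016,0,0,1,0,0,0,0.005,0,0,1,0,0,0,0.003,0,0,1,0,0,0,0,0,0,1]

```text
time_s: 5.5
eef_pos: [0.5288, -0.1268, 0.0113]
eef_rot: [0.706, 0.035, 0.706, -0.035]
wrist_force: [0.1, 0.9, -0.7]
opening: 0.75
```

```bash
python3 -c "
from h import *
plan(.529,-.1245,.009,84.5)"
```

```text
t 5.5 pos [ 0.5288 -0.1268  0.0113] turn [-0.2 -0.  -0. ] shift now [ 0.0023  0.0023 -0.0001] shift after turn [ 0.0023  0.0023 -0.0001] open 0.75 F [ 0.1  0.9 -0.7]
```

Call:
carry_out:
  motion: [0,0,0,0.002,0,0,1,0,0,0,0.001,0,0,1,0,0,0,0,0,0,-0.75,0,0,0,0,0,0,-0.75,0,0,0,-0.03,0,0,-0.75,0,0,0,-0.04,0,0,-1,0,0,0,-0.04,0,0,-1,0,0,0,-0.02,0,0,-1]

```text
time_s: 6.3
eef_pos: [0.5285, -0.1265, 0.1432]
eef_rot: [0.706, 0.035, 0.707, -0.035]
wrist_force: [0.2, 0.1, 1.2]
opening: 0.999
```

```bash
python3 - <<'E'
from h import *
plan(.515,.053,.14,85)
a=ctrl.camera("top");b=ctrl.camera("scene")
for c in("top","scene"):
    for t in("flat_carton","rack","timer","small_carton"):
        print(c,t,[(np.round(w(c,d["point"]),3).tolist(),np.round(d["conf"],2)) for d in ctrl.landmark_of(c,t)[:2]])
try: print(rect("top","flat_carton",.089))
except Exception as e: print(e)
A=cv2.resize(a[170:255,270:395],None,fx=6,fy=6,interpolation=cv2.INTER_CUBIC)[:,:400]
B=cv2.resize(b[170:280,260:385],None,fx=4.7,fy=4.63,interpolation=cv2.INTER_CUBIC)[:510,:400]
cv2.imwrite("pics/d1.png",np.hstack([A,B]))
E
```

```text
t 6.3 pos [ 0.5285 -0.1265  0.1432] turn [-0.7 -0.1 -0. ] shift now [ 0.0034  0.1773 -0.0312] shift after turn [ 0.0032  0.1776 -0.0291] open 0.999 F [0.2 0.1 1.2]
top flat_carton [([0.696, -0.114, 0.002], np.float64(0.74)), ([0.517, 0.049, 0.059], np.float64(0.7))]
top rack [([0.507, 0.051, 0.009], np.float64(0.53)), ([0.514, 0.122, 0.053], np.float64(0.37))]
top timer []
top small_carton [([0.494, -0.011, 0.006], np.float64(0.54)), ([0.261, 0.377, 0.001], np.float64(0.42))]
scene flat_carton [([0.514, 0.06, 0.055], np.float64(0.69))]
scene rack [([0.508, 0.051, 0.002], np.float64(0.9))]
scene timer [([0.526, -0.129, 0.004], np.float64(0.77))]
scene small_carton [([0.256, 0.376, 0.001], np.float64(0.62)), ([0.489, -0.008, 0.008], np.float64(0.55))]
(array([0.5128, 0.0529]), array([93.7, 65.6]), 3.6, (2, 0.94))Traceback (most recent call last):
  File "<stdin>", line 11, in <module>
    return _nx.concatenate(arrs, 1, dtype=dtype, casting=casting)
           ~~~~~~~~~~~~~~~^^^^^^^^^^^^^^^^^^^^^^^^^^^^^^^^^^^^^^^
ValueError: all the input array dimensions except for the concatenation axis must match exactly, but along dimension 0, the array at index 0 has size 510 and the array at index 1 has size 509
```

Call:
carry_out:
  motion: [-3,0,0,0,0.042,-0.006,-1,-3,0,0,0,0.042,-0.004,-1,-3,0,0,0,0.042,-0.002,-1,0,0,0,0,0.04,0,-1,0,0,0,0.02,0.008,0,-1,0,0,0,0.02,0,0,-1,0,0,0,0,0,0,-1]

```text
time_s: 7.55
eef_pos: [0.5165, 0.0547, 0.096]
eef_rot: [0.704, -0.02, 0.71, 0.023]
wrist_force: [-0.8, 0.8, -0.6]
opening: 0.999
```

```bash
python3 -c "
from h import *
plan(.514,.053,.061,93.6)"
```

```text
t 7.55 pos [0.5165 0.0547 0.096 ] turn [-0.1 -0.5 -0.3] shift now [ 0.035  -0.0017 -0.0023] shift after turn [ 0.035  -0.0015 -0.0026] open 0.999 F [-0.8  0.8 -0.6]
```

Call:
carry_out:
  motion: [-0.1,-0.5,-0.3,0.015,-0.002,-0.002,-1,0,0,0,0.012,0,0,-1,0,0,0,0.006,0,0,-1,0,0,0,0.002,0,0,-1,0,0,0,0,0,0,1,0,0,0,0,0,0,1,0,0,0,0,0,0,1,0,0,0,0,0,0,1]

```text
time_s: 8.35
eef_pos: [0.5179, 0.051, 0.0631]
eef_rot: [0.708, -0.022, 0.705, 0.021]
wrist_force: [0.4, 0.5, -0.5]
opening: 0.751
```

```bash
python3 -c "
from h import *
plan(.514,.053,.061,93.6)"
```

```text
t 8.35 pos [0.5179 0.051  0.0631] turn [-0.1  0.3  0.1] shift now [ 0.0021  0.0022 -0.0037] shift after turn [ 0.0021  0.0022 -0.0037] open 0.751 F [ 0.4  0.5 -0.5]
```

Call:
carry_out:
  motion: [0,0,0,-0.03,0,0,1,0,0,0,-0.02,0,0,1,3,0,0,0,-0.035,-0.02,1,3,0,0,0,-0.035,-0.018,1,3,0,0,0,-0.035,-0.017,1,0,0,0,0,-0.03,-0.013,1,0,0,0,0,-0.025,-0.01,1,0,0,0,0.01,-0.01,0,1,0,0,0,0,0,0,1]

```text
time_s: 9.25
eef_pos: [0.433, -0.1222, 0.1064]
eef_rot: [0.71, 0.034, 0.703, -0.036]
wrist_force: [0.2, 0.4, -1.5]
opening: 0.752
```

```bash
python3 -c "
from h import *
plan(.4365,-.116,.0095,84.5)"
```

```text
t 9.25 pos [ 0.433  -0.1222  0.1064] turn [-0.2  0.6  0.2] shift now [0.0969 0.0067 0.0019] shift after turn [0.0969 0.0065 0.0029] open 0.752 F [ 0.2  0.4 -1.5]
```

Call:
carry_out:
  motion: [0,0.6,0.2,0.03,0.0065,0.003,1,0,0,0,0.03,0,0,1,0,0,0,0.022,0,0,1,0,0,0,0.007,0,0,1,0,0,0,0.004,0,0,1,0,0,0,0.002,0,0,1,0,0,0,0,0,0,1]

```text
time_s: 9.95
eef_pos: [0.4419, -0.1124, 0.0099]
eef_rot: [0.708, 0.034, 0.705, -0.034]
wrist_force: [0.3, 0.4, -1.0]
opening: 0.753
```

```bash
python3 -c "
from h import *
plan(.4365,-.116,.0095,84.5)"
```

```text
t 9.95 pos [ 0.4419 -0.1124  0.0099] turn [-0.   0.2 -0.1] shift now [ 0.0004 -0.0041 -0.005 ] shift after turn [ 0.0004 -0.0041 -0.005 ] open 0.753 F [ 0.3  0.4 -1. ]
```

Call:
carry_out:
  motion: [0,0,0,0.002,0,0,1,0,0,0,0,0,0,-0.75,0,0,0,0,0,0,-0.75,0,0,0,-0.03,0,0,-0.75,0,0,0,-0.045,0,0,-1,0,0,0,-0.045,0,0,-1,8.4,0,0,0,0,0,-1,8.4,0,0,0,0.03,0.03,-1,8.4,0,0,0,0.03,0.03,-1,8.4,0,0,0,0,0,-1]

```text
time_s: 10.95
eef_pos: [0.5207, -0.0771, 0.1397]
eef_rot: [0.671, 0.24, 0.66, -0.239]
wrist_force: [-1.1, -0.1, 0.9]
opening: 1.002
```

Call:
carry_out:
  motion: [8.4,0,0,0,0,0,-1,8.4,0,0,0,0,0,-1,8.4,0,0,0,0,0,-1,8.4,0,0,0,0,0,-1,8.4,0,0,0,0,0,-1,8.4,0,0,0,0,0,-1]

```text
time_s: 11.55
eef_pos: [0.5231, -0.0769, 0.1423]
eef_rot: [0.5, 0.509, 0.488, -0.502]
wrist_force: [-0.6, -0.2, 0.3]
opening: 1.0
```

```bash
python3 -c "
from h import *
plan(.490,-.0095,.12,-2.5)"
```

```text
t 11.55 pos [ 0.5231 -0.0769  0.1423] turn [ 1.2  0.3 -1.1] shift now [ 0.0213 -0.035  -0.0667] shift after turn [ 0.0223 -0.036  -0.0659] open 1.0 F [-0.6 -0.2  0.3]
```

Call:
carry_out:
  motion: [1.2,0.3,-1.1,0.005,-0.018,-0.033,-1,0,0,0,0.005,-0.018,-0.032,-1,0,0,0,0.01,0,0,-1,0,0,0,0,0,0,-1]

```text
time_s: 11.95
eef_pos: [0.49, -0.0104, 0.1232]
eef_rot: [0.488, 0.513, 0.486, -0.512]
wrist_force: [-0.5, -0.5, 0.2]
opening: 1.003
```

```bash
python3 -c "
from h import *
plan(.4905,-.0095,.020,-2.5)"
```

```text
t 11.95 pos [ 0.49   -0.0104  0.1232] turn [-0.4  0.1 -0.2] shift now [ 0.1032  0.     -0.0011] shift after turn [ 0.1032  0.0004 -0.0009] open 1.003 F [-0.5 -0.5  0.2]
```

Call:
carry_out:
  motion: [0,0,0,0.035,0,-0.001,-1,0,0,0,0.035,0,0,-1,0,0,0,0.023,0,0,-1,0,0,0,0.005,0,0,-1,0,0,0,0,0,0,1,0,0,0,0,0,0,1,0,0,0,0,0,0,1,0,0,0,0,0,0,1,0,0,0,-0.01,0,0,1]

```text
time_s: 12.85
eef_pos: [0.499, -0.0155, 0.0402]
eef_rot: [0.492, 0.516, 0.48, -0.51]
wrist_force: [0.6, 0.2, -0.2]
opening: 0.648
```

```bash
python3 -c "
from h import *
plan(.483,-.063,.020,-2.5)"
```

```text
t 12.85 pos [ 0.499  -0.0155  0.0402] turn [-0.6  0.3 -1. ] shift now [ 0.0202 -0.0138  0.0482] shift after turn [ 0.0202 -0.0139  0.0482] open 0.648 F [ 0.6  0.2 -0.2]
```

Call:
carry_out:
  motion: [0,0.3,-1,-0.01,-0.005,0.015,1,0,0,0,0,-0.005,0.015,1,0,0,0,0,-0.004,0.014,1,0,0,0,0.004,0,0,1,0,0,0,0,0,0,1]

```text
time_s: 13.35
eef_pos: [0.4858, -0.0603, 0.0534]
eef_rot: [0.49, 0.515, 0.484, -0.511]
wrist_force: [0.0, 1.2, -1.2]
opening: 0.645
```

```bash
python3 -c "
from h import *
plan(.484,-.061,.028,-2.5)
ctrl.camera('scene')
print([np.round(w('scene',d['point']),3) for d in ctrl.landmark_of('scene','small_carton')[:2]])
print([np.round(w('scene',d['point']),3) for d in ctrl.landmark_of('scene','flat_carton')[:2]])"
```

```text
t 13.35 pos [ 0.4858 -0.0603  0.0534] turn [-0.5  0.1 -0.5] shift now [ 0.0253 -0.002   0.0007] shift after turn [ 0.0254 -0.0018  0.0007] open 0.645 F [ 0.   1.2 -1.2]
[array([ 0.486, -0.058,  0.031]), array([0.258, 0.378, 0.   ])]
[array([ 0.438, -0.107,  0.004]), array([ 0.694, -0.116,  0.001])]
```

Call:
carry_out:
  motion: [0,0,0,0.014,-0.002,0,1,0,0,0,0.006,0,0,1,0,0,0,0.003,0,0,1,0,0,0,0.002,0,0,1,0,0,0,0,0,0,1]

```text
time_s: 14.0
eef_pos: [0.4854, -0.0582, 0.0281]
eef_rot: [0.491, 0.514, 0.484, -0.51]
wrist_force: [-1.2, 0.5, -0.3]
opening: 0.643
```

Call:
carry_out:
  motion: [0,0,0,0.002,0,0,1,0,0,0,0.001,0,0,1]

```text
time_s: 14.2
eef_pos: [0.486, -0.0583, 0.028]
eef_rot: [0.491, 0.513, 0.485, -0.51]
wrist_force: [-0.8, 0.6, 1.6]
opening: 0.646
```

Call:
carry_out:
  motion: [0,0,0,0,0,0,-0.7,0,0,0,0,0,0,-0.7,0,0,0,-0.03,0,0,-0.7,0,0,0,-0.045,0,0,-1,-8.4,0,0,-0.045,0,0,-1,-8.4,0,0,0,0,0,-1,-8.4,0,0,0,0,0,-1,-8.4,0,0,0,0,0,-1,-8.4,0,0,0,0,0,-1,-8.4,0,0,0,0,0,-1]

```text
time_s: 15.2
eef_pos: [0.4862, -0.0584, 0.1545]
eef_rot: [0.667, 0.249, 0.657, -0.248]
wrist_force: [-0.0, -0.4, 0.3]
opening: 1.001
```

Call:
carry_out:
  motion: [-8.4,0,0,0,0,0,-1,-8.4,0,0,0,0,0,-1,-8.4,0,0,0,0,0,-1,-8.4,0,0,0,0,0,-1]

```text
time_s: 15.6
eef_pos: [0.4862, -0.0585, 0.1544]
eef_rot: [0.711, 0.041, 0.701, -0.043]
wrist_force: [0.9, -0.8, 0.5]
opening: 1.001
```

```bash
python3 - <<'E'
from h import *
plan(.507,.051,.14,84.5)
a=ctrl.camera("top");b=ctrl.camera("scene")
for c in("top","scene"):
    for t in("rack","handle_grip","small_carton"):
        print(c,t,[(np.round(w(c,d["point"]),3).tolist(),np.round(d["conf"],2)) for d in ctrl.landmark_of(c,t)[:2]])
try: print(rect("top","rack",.059))
except Exception as e: print(e)
A=cv2.resize(a[170:255,270:395],(750,510),interpolation=cv2.INTER_CUBIC)[:,:400]
B=cv2.resize(b[170:280,260:385],(580,510),interpolation=cv2.INTER_CUBIC)[:,:400]
cv2.imwrite("pics/d1.png",np.hstack([A,B]))
E
```

```text
t 15.6 pos [ 0.4862 -0.0585  0.1544] turn [-1.3  0.8  0.2] shift now [0.0142 0.1113 0.0074] shift after turn [0.0144 0.111  0.0102] open 1.001 F [ 0.9 -0.8  0.5]
top rack [([0.508, 0.055, 0.012], np.float64(0.6))]
top handle_grip [([0.513, 0.125, 0.054], np.float64(0.48)), ([0.69, 0.049, 0.0], np.float64(0.43))]
top small_carton [([0.488, -0.053, 0.009], np.float64(0.65)), ([0.259, 0.375, 0.002], np.float64(0.62))]
scene rack []
scene handle_grip [([0.518, 0.124, 0.057], np.float64(0.69))]
scene small_carton [([0.257, 0.379, 0.001], np.float64(0.54))]
(array([0.4879, 0.074 ]), array([18.5, 74.2]), 80.7, (2, 0.61))
```

View pics/d1.png

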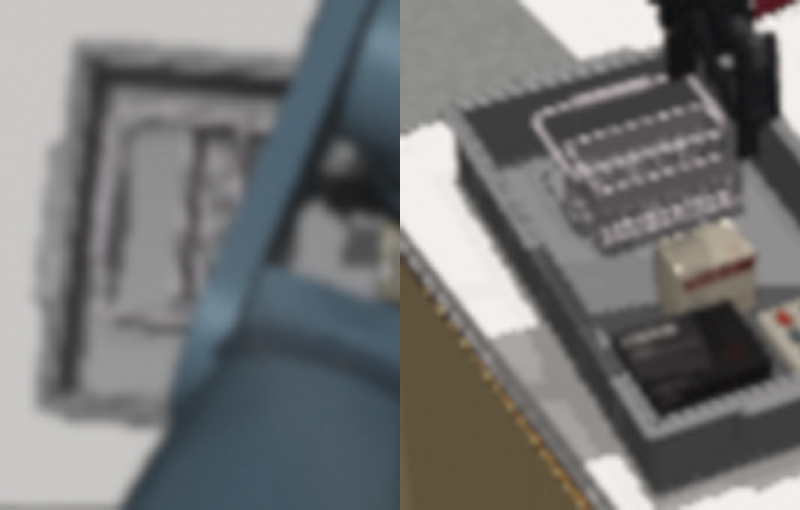

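Call:
carry_out:
  motion: [-1.3,0.8,0.2,0.01,0.038,0.003,-1,0,0,0,0.01,0.037,0.004,-1,0,0,0,0.01,0.035,0.003,-1,0,0,0,0.01,0,0,-1,0,0,0,0,0,0,-1]

```text
time_s: 16.55
eef_pos: [0.5108, 0.0515, 0.114]
eef_rot: [0.707, 0.039, 0.705, -0.039]
wrist_force: [-0.1, -0.3, 0.1]
opening: 0.998
```

```bash
python3 -c "
from h import *
plan(.5075,.052,.037,84.5)"
```

```text
t 16.55 pos [0.5108 0.0515 0.114 ] turn [-0.8  0.2  0. ] shift now [ 0.077   0.0002 -0.0036] shift after turn [ 0.077   0.0002 -0.0034] open 0.998 F [-0.1 -0.3  0.1]
```

Call:
carry_out:
  motion: [-0.8,0.2,0,0.03,0,-0.004,-1,0,0,0,0.025,0,0,-1,0,0,0,0,0,0,-1]

```text
time_s: 16.85
eef_pos: [0.5084, 0.0498, 0.0595]
eef_rot: [0.707, 0.034, 0.705, -0.035]
wrist_force: [-0.0, 0.7, 0.0]
opening: 0.999
```

```bash
python3 -c "
from h import *
plan(.5075,.052,.037,84.5)"
```

```text
t 16.85 pos [0.5084 0.0498 0.0595] turn [-0.1  0.2  0.1] shift now [ 0.0225  0.0022 -0.0012] shift after turn [ 0.0225  0.0021 -0.0011] open 0.999 F [-0.   0.7  0. ]
```

Call:
carry_out:
  motion: [0,0,0,0.012,0.002,-0.001,-1,0,0,0,0.009,0,0,-1,0,0,0,0.001,0,0,-1,0,0,0,0,0,0,1,0,0,0,0,0,0,1,0,0,0,0,0,0,1,0,0,0,0,0,0,1]

```text
time_s: 17.55
eef_pos: [0.5104, 0.0497, 0.0401]
eef_rot: [0.709, 0.035, 0.703, -0.037]
wrist_force: [0.2, -0.0, -3.2]
opening: 0.685
```

```bash
python3 -c "
from h import *
plan(.45,.29,.12,84.5)"
```

```text
t 17.55 pos [0.5104 0.0497 0.0401] turn [-0.3  0.5  0.1] shift now [-0.081   0.2328 -0.0837] shift after turn [-0.0799  0.2334 -0.0832] open 0.685 F [ 0.2 -0.  -3.2]
```

Call:
carry_out:
  motion: [0,0.5,0,-0.015,0,0,1,0,0,0,-0.035,0,0,1,0,0,0,-0.04,0,0,1,0,0,0,-0.015,0,0,1,-2.5,0,0,0,0.025,-0.008,1,-3,0,0,0,0.037,-0.013,1,-3,0,0,0,0.038,-0.011,1,-3,0,0,0,0.039,-0.008,1,-3,0,0,0,0.038,-0.006,1,0,0,0,0,0.03,-0.004,1]

```text
time_s: 18.55
eef_pos: [0.4503, 0.2595, 0.1466]
eef_rot: [0.703, -0.055, 0.707, 0.054]
wrist_force: [-0.2, 0.1, -3.6]
opening: 0.681
```

```bash
python3 -c "
from h import *
plan(.45,.29,.037,99)"
```

```text
t 18.55 pos [0.4503 0.2595 0.1466] turn [-0.2 -0.4  0. ] shift now [0.1095 0.0303 0.0051] shift after turn [0.1096 0.0302 0.0044] open 0.681 F [-0.2  0.1 -3.6]
```

Call:
carry_out:
  motion: [0,-0.4,0,0,0.022,0.004,1,0,0,0,0.025,0.008,0,1,0,0,0,0.03,0,0,1,0,0,0,0.02,0,0,1,0,0,0,0.01,0,0,1,0,0,0,0,0,0,1]

```text
time_s: 19.15
eef_pos: [0.4448, 0.2962, 0.0577]
eef_rot: [0.704, -0.058, 0.705, 0.058]
wrist_force: [-0.3, -0.4, -4.5]
opening: 0.686
```

```bash
python3 - <<'E'
from h import *
plan(.45,.29,.037,99)
a=ctrl.camera("scene");ctrl.camera("top")
for c in("top","scene"):
    for t in("rack","handle_grip"):
        print(c,t,[(np.round(w(c,d["point"]),3).tolist(),np.round(d["conf"],2)) for d in ctrl.landmark_of(c,t)[:2]])
cv2.imwrite("pics/e1.png",cv2.resize(a[130:260,190:320],(600,600),interpolation=cv2.INTER_CUBIC))
E
```

```text
t 19.15 pos [0.4448 0.2962 0.0577] turn [ 0.4 -0.1  0. ] shift now [ 0.0207 -0.0069  0.0042] shift after turn [ 0.0207 -0.0069  0.0042] open 0.686 F [-0.3 -0.4 -4.5]
top rack []
top handle_grip []
scene rack [([0.441, 0.299, 0.022], np.float64(0.72)), ([0.487, -0.026, -0.001], np.float64(0.6))]
scene handle_grip [([0.433, 0.368, 0.075], np.float64(0.39))]
```

View pics/e1.png

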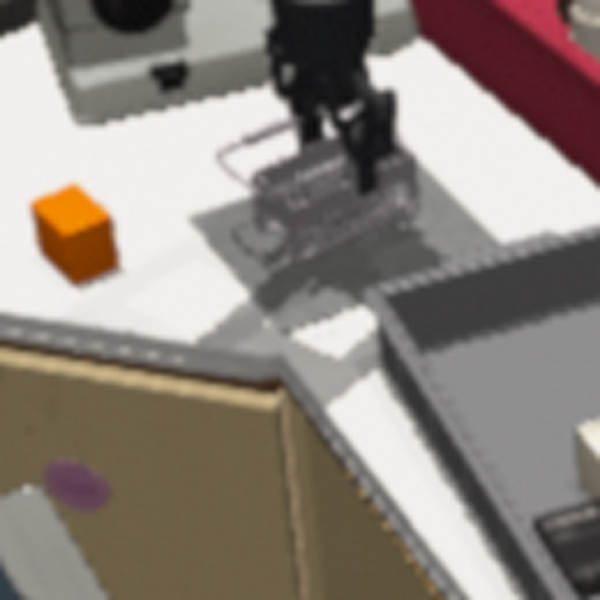

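Call:
carry_out:
  motion: [0,0,0,0.01,0,0.003,1,0,0,0,0.006,0,0,1,0,0,0,0.002,0,0,1,0,0,0,0.002,0,0,1,0,0,0,0,0,0,1]

```text
time_s: 19.95
eef_pos: [0.452, 0.2977, 0.0405]
eef_rot: [0.707, -0.057, 0.702, 0.058]
wrist_force: [-0.9, 0.1, -3.9]
opening: 0.682
```

Call:
carry_out:
  motion: [0,0,0,0.002,0,0,1,0,0,0,0.002,0,0,1,0,0,0,0.001,0,0,1]

```text
time_s: 20.25
eef_pos: [0.4523, 0.2978, 0.0369]
eef_rot: [0.707, -0.057, 0.702, 0.058]
wrist_force: [-6.2, -3.2, 12.7]
opening: 0.683
```

Call:
carry_out:
  motion: [0,0,0,-0.001,0,0,1,0,0,0,0,0,0,-0.9,0,0,0,0,0,0,-0.9,0,0,0,-0.03,0,0,-0.9,0,0,0,-0.04,0,0,-0.9,0,0,0,-0.03,0,0,-0.9,0,0,0,0,0.03,0,0.2,0,0,0,0,0.035,0,0.2,0,0,0,0,0,0,0.2]

```text
time_s: 21.15
eef_pos: [0.4449, 0.3646, 0.1462]
eef_rot: [0.71, -0.054, 0.699, 0.059]
wrist_force: [0.3, -0.5, 0.2]
opening: 0.458
```

```bash
python3 - <<'E'
from h import *
plan(.45,.29,.037,99)
a=ctrl.camera("scene");b=ctrl.camera("top")
for c in("top","scene"):
    for t in("rack","handle_grip","trough"):
        print(c,t,[(np.round(w(c,d["point"]),3).tolist(),np.round(d["conf"],2)) for d in ctrl.landmark_of(c,t)[:2]])
B=cv2.resize(a[140:240,215:315],(400,400),interpolation=cv2.INTER_CUBIC)
T=cv2.resize(b[180:260,200:280],(400,400),interpolation=cv2.INTER_CUBIC)
cv2.imwrite("pics/e2.png",np.hstack([B,T]))
E
```

```text
t 21.15 pos [0.4449 0.3646 0.1462] turn [ 0.2  0.9 -0.3] shift now [ 0.1087 -0.075  -0.0086] shift after turn [ 0.1092 -0.0744 -0.0066] open 0.458 F [ 0.3 -0.5  0.2]
top rack []
top handle_grip []
top trough [([0.476, -0.346, 0.001], np.float64(0.82))]
scene rack []
scene handle_grip [([0.442, 0.371, 0.053], np.float64(0.43))]
scene trough [([0.471, -0.348, -0.001], np.float64(0.81))]
```

View pics/e2.png

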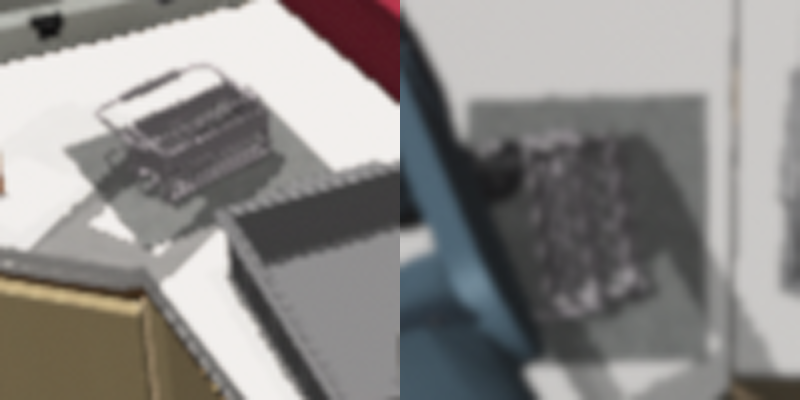

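Call:
carry_out:
  motion: [0,0.9,-0.3,0.02,0.006,-0.004,0.3,0,0,0,0.03,0,0,0.3,0,0,0,0,0,0,0.3]

```text
time_s: 21.85
eef_pos: [0.4412, 0.3647, 0.0941]
eef_rot: [0.704, -0.055, 0.706, 0.053]
wrist_force: [-1.0, 0.1, -0.8]
opening: 0.346
```

```bash
python3 - <<'E'
from h import *
plan(.44,.371,.034,99)
E
```

```text
t 21.85 pos [0.4412 0.3647 0.0941] turn [-0.2 -0.1  0.1] shift now [ 0.0601  0.0066 -0.0001] shift after turn [ 0.0601  0.0064 -0.0002] open 0.346 F [-1.   0.1 -0.8]
```

Call:
carry_out:
  motion: [0,0,0,0.015,0.0065,0,0.3,0,0,0,0.012,0,0,0.3,0,0,0,0,0,0,0.3]

```text
time_s: 22.15
eef_pos: [0.4417, 0.3706, 0.0683]
eef_rot: [0.705, -0.055, 0.705, 0.053]
wrist_force: [-0.0, -0.1, -1.4]
opening: 0.349
```

```bash
python3 - <<'E'
from h import *
plan(.44,.371,.034,99)
a=ctrl.camera("scene")
print(proj("scene",[.44,.371,.049]),[np.round(w("scene",d["point"]),3).tolist() for d in ctrl.landmark_of("scene","handle_grip")[:2]])
cv2.imwrite("pics/e3.png",cv2.resize(a[120:220,210:310],(700,700),interpolation=cv2.INTER_CUBIC)[:600])
E
```

```text
t 22.15 pos [0.4417 0.3706 0.0683] turn [-0.3 -0.   0.1] shift now [ 0.0343  0.0007 -0.0016] shift after turn [ 0.0343  0.0007 -0.0016] open 0.349 F [-0.  -0.1 -1.4]
[252.63441765 160.66627116] [[0.439, 0.373, 0.054]]
```

View pics/e3.png

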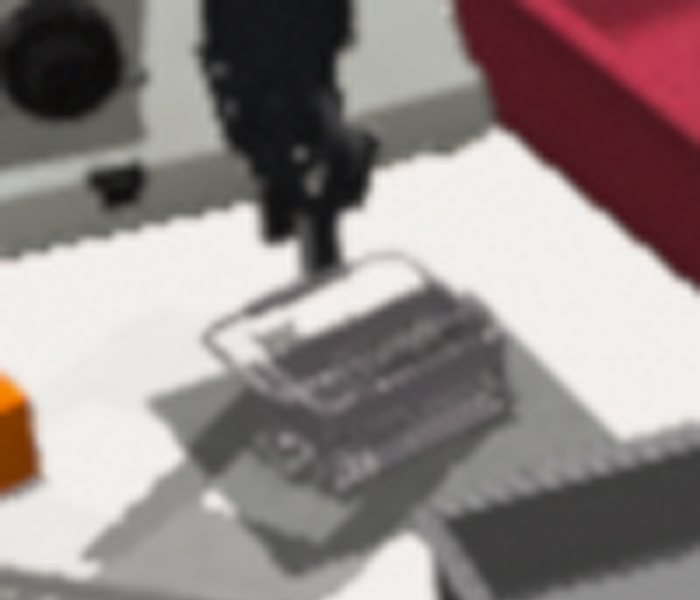

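Call:
carry_out:
  motion: [0,0,0,0.012,0.001,-0.001,0.3,0,0,0,0.012,0,0,0.3,0,0,0,0.008,0,0,0.3,0,0,0,0.002,0,0,0.3]

```text
time_s: 22.65
eef_pos: [0.4432, 0.3725, 0.0358]
eef_rot: [0.707, -0.053, 0.703, 0.054]
wrist_force: [-0.6, -0.9, 0.2]
opening: 0.35
```

Call:
carry_out:
  motion: [0,0,0,0,0,0,1,0,0,0,0,0,0,1,0,0,0,0,0,0,1,0,0,0,0,0,0,1]

```text
time_s: 23.05
eef_pos: [0.4429, 0.372, 0.0352]
eef_rot: [0.707, -0.054, 0.703, 0.054]
wrist_force: [-0.5, -0.1, -0.5]
opening: 0.092
```

```bash
python3 - <<'E'
from h import *
plan(.44,.371,.034,99)
E
```

```text
t 23.05 pos [0.4429 0.372  0.0352] turn [-0.3  0.3  0.1] shift now [ 0.0012 -0.0006 -0.003 ] shift after turn [ 0.0012 -0.0005 -0.003 ] open 0.092 F [-0.5 -0.1 -0.5]
```

Call:
carry_out:
  motion: [0,0,0,-0.0116,-0.0009,0,1,0,0,0,-0.0113,-0.0027,0,1,0,0,0,-0.0107,-0.0044,0,1,0,0,0,-0.0099,-0.0061,0,1,0,0,0,0,0,0,1]

```text
time_s: 23.55
eef_pos: [0.4454, 0.3569, 0.0836]
eef_rot: [0.707, -0.054, 0.703, 0.054]
wrist_force: [-0.0, -1.6, -0.9]
opening: 0.092
```

```bash
python3 - <<'E'
from h import *
plan(.4429,.372,.0352,99)
E
```

```text
t 23.55 pos [0.4454 0.3569 0.0836] turn [-0.3  0.3  0.1] shift now [ 0.0484  0.0154 -0.0005] shift after turn [ 0.0484  0.0153 -0.0001] open 0.092 F [-0.  -1.6 -0.9]
```

Call:
carry_out:
  motion: [0,0,0,-0.007,-0.011,0,1,0,0,0,-0.007,-0.011,0,1,0,0,0,-0.005,-0.012,0,1,0,0,0,0,0,0,1]

```text
time_s: 23.95
eef_pos: [0.4514, 0.3217, 0.106]
eef_rot: [0.708, -0.053, 0.702, 0.055]
wrist_force: [0.1, -0.8, -1.6]
opening: 0.086
```

```bash
python3 - <<'E'
from h import *
plan(.4429,.372,.0352,99)
E
```

```text
t 23.95 pos [0.4514 0.3217 0.106 ] turn [-0.3  0.5 -0.1] shift now [ 0.0709  0.0509 -0.0013] shift after turn [ 0.0708  0.051  -0.0005] open 0.086 F [ 0.1 -0.8 -1.6]
```

Call:
carry_out:
  motion: [0,0,0,-0.0025,-0.011,0,1,0,0,0,-0.0005,-0.01,0,1,0,0,0,0,0,0,1,0,0,0,0,0,0,1]

```text
time_s: 24.35
eef_pos: [0.4552, 0.2976, 0.109]
eef_rot: [0.708, -0.053, 0.702, 0.054]
wrist_force: [-1.1, 0.2, 2.9]
opening: 0.09
```

```bash
python3 - <<'E'
from h import *
plan(.4429,.372,.0352,99)
a=ctrl.camera("scene")
for t in("rack","handle_grip"): print([(np.round(w("scene",d["point"]),3).tolist(),d["conf"]) for d in ctrl.landmark_of("scene",t)[:2]])
cv2.imwrite("pics/e4.png",cv2.resize(a[120:220,210:310],(700,700),interpolation=cv2.INTER_CUBIC)[:600])
E
```

```text
t 24.35 pos [0.4552 0.2976 0.109 ] turn [-0.4  0.5 -0. ] shift now [ 0.0739  0.0753 -0.0016] shift after turn [ 0.0738  0.0754 -0.0005] open 0.09 F [-1.1  0.2  2.9]
[([0.449, 0.299, 0.001], 0.97)]
[([0.452, 0.299, 0.13], 0.62)]
```

View pics/e4.png

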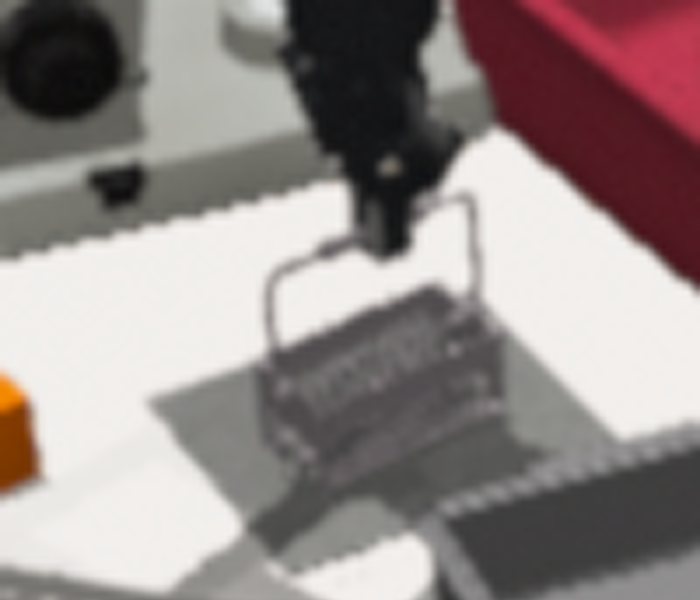

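Call:
carry_out:
  motion: [-0.4,0.5,0,-0.008,0,0,1,0,0,0,-0.015,0,0,1,0,0,0,-0.025,0,0,1,0,0,0,-0.03,0,0,1,0,0,0,-0.025,0,0,1,0,0,0,-0.01,-0.01,-0.001,1,0,0,0,0,-0.02,-0.002,1,0,0,0,0,-0.03,-0.0037,1,0,0,0,0,-0.035,-0.0043,1,0,0,0,0,-0.035,-0.0043,1]

```text
time_s: 25.5
eef_pos: [0.4541, 0.1654, 0.2189]
eef_rot: [0.697, -0.062, 0.712, 0.06]
wrist_force: [1.0, -0.1, -3.6]
opening: 0.089
```

Call:
carry_out:
  motion: [0,0,0,0,-0.035,-0.0043,1,0,0,0,0,-0.035,-0.0043,1,0,0,0,0,-0.035,-0.0043,1,0,0,0,0,-0.035,-0.0043,1,0,0,0,0,-0.035,-0.0043,1,0,0,0,0,-0.035,-0.0043,1,0,0,0,0,-0.035,-0.0043,1,0,0,0,0,-0.035,-0.0043,1,0,0,0,0,-0.035,-0.0043,1,0,0,0,0,-0.03,-0.0043,1]

```text
time_s: 26.5
eef_pos: [0.4604, -0.1977, 0.2092]
eef_rot: [0.69, -0.061, 0.718, 0.064]
wrist_force: [0.4, 0.1, -3.9]
opening: 0.092
```

```bash
python3 - <<'E'
from h import *
plan(.4785,-.346,.229,99)
E
```

```text
t 26.5 pos [ 0.4604 -0.1977  0.2092] turn [ 1.1 -2.3 -0.4] shift now [-0.0206 -0.149  -0.009 ] shift after turn [-0.0198 -0.1493 -0.0053] open 0.092 F [ 0.4  0.1 -3.9]
```

Call:
carry_out:
  motion: [0.5,-1.2,-0.2,-0.003,-0.03,-0.002,1,0.5,-1,-0.2,-0.003,-0.03,-0.001,1,0,0,0,0,-0.03,-0.001,1,0,0,0,0,-0.025,-0.001,1,0,0,0,0,-0.018,0,1,0,0,0,0,-0.008,0,1,0,0,0,0,-0.002,0,1,0,0,0,0,0,0,1,0,0,0,0,0,0,1,0,0,0,0,0,0,1]

```text
time_s: 27.5
eef_pos: [0.4699, -0.3454, 0.2037]
eef_rot: [0.7, -0.049, 0.71, 0.06]
wrist_force: [0.5, 0.1, -3.9]
opening: 0.088
```

```bash
python3 - <<'E'
from h import *
plan(.4785,-.346,.2,99)
a=ctrl.camera("scene");b=ctrl.camera("top")
for c in("top","scene"):
  for t in("rack","handle_grip","trough"): print(c,t,[(np.round(w(c,d["point"]),3).tolist(),round(d["conf"],2)) for d in ctrl.landmark_of(c,t)[:2]])
A=cv2.resize(a[200:330,320:450],(400,400),interpolation=cv2.INTER_CUBIC)
T=cv2.resize(b[170:260,385:475],(400,400),interpolation=cv2.INTER_CUBIC)
cv2.imwrite("pics/f1.png",np.hstack([A,T]))
E
```

```text
t 27.5 pos [ 0.4699 -0.3454  0.2037] turn [-0.1 -0.8 -0.9] shift now [ 0.0036 -0.002   0.0085] shift after turn [ 0.0037 -0.0019  0.0084] open 0.088 F [ 0.5  0.1 -3.9]
top rack []
top handle_grip []
top trough []
scene rack [([0.463, -0.345, 0.094], 0.96), ([0.472, -0.35, 0.001], 0.73)]
scene handle_grip [([0.465, -0.345, 0.221], 0.68)]
scene trough [([0.473, -0.346, -0.001], 0.69)]
```

View pics/f1.png

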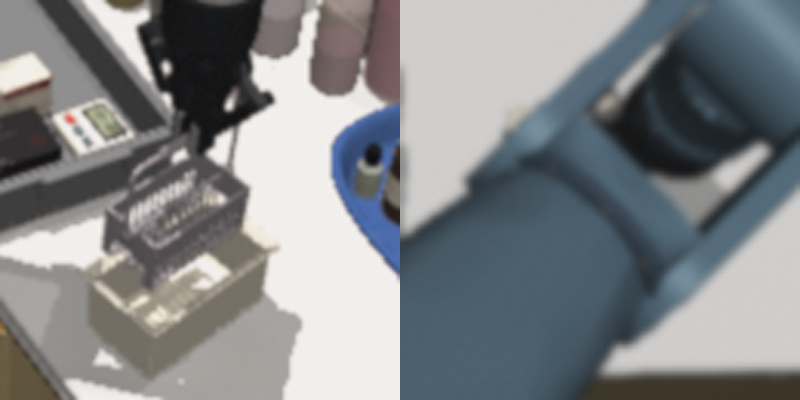

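Call:
carry_out:
  motion: [0,-0.8,-0.9,0.003,-0.001,0.008,1,0,0,0,0.008,0,0,1,0,0,0,0.004,0,0,1,0,0,0,0,0,0,1,0,0,0,0,0,0,1]

```text
time_s: 28.4
eef_pos: [0.4786, -0.3457, 0.1869]
eef_rot: [0.706, -0.055, 0.704, 0.055]
wrist_force: [-0.1, 0.2, -4.3]
opening: 0.094
```

```bash
python3 - <<'E'
from h import *
plan(.478,-.346,.182,99)
ctrl.camera("scene")
for t in("rack","handle_grip","trough"): print(t,[(np.round(w("scene",d["point"]),3).tolist(),round(d["conf"],2)) for d in ctrl.landmark_of("scene",t)[:2]])
ctrl.camera("scene")
for t in("rack","handle_grip","trough"): print(t,[(np.round(w("scene",d["point"]),3).tolist(),round(d["conf"],2)) for d in ctrl.landmark_of("scene",t)[:2]])
E
```

```text
t 28.4 pos [ 0.4786 -0.3457  0.1869] turn [-0.1  0.1  0. ] shift now [ 0.0049 -0.0002 -0.0006] shift after turn [ 0.0049 -0.0002 -0.0006] open 0.094 F [-0.1  0.2 -4.3]
rack [([0.476, -0.345, 0.077], 0.77)]
handle_grip [([0.475, -0.347, 0.204], 0.46)]
trough [([0.473, -0.351, -0.002], 0.98)]
rack [([0.474, -0.344, 0.081], 0.55)]
handle_grip [([0.477, -0.346, 0.21], 0.42)]
trough [([0.529, -0.131, 0.003], 0.28)]
```

Call:
carry_out:
  motion: [0,0,0,0.006,0,-0.0015,1,0,0,0,0.006,0,0,1,0,0,0,0.006,0,0,1,0,0,0,0.006,0,0,1,0,0,0,0,0,0,1]

```text
time_s: 29.3
eef_pos: [0.477, -0.3461, 0.161]
eef_rot: [0.706, -0.055, 0.704, 0.054]
wrist_force: [0.3, -0.3, -3.9]
opening: 0.093
```

Call:
carry_out:
  motion: [0,0,0,0.006,0,0,1,0,0,0,0.007,0,0,1,0,0,0,0.007,0,0,1,0,0,0,0.007,0,0,1,0,0,0,0,0,0,1]

```text
time_s: 29.8
eef_pos: [0.4769, -0.346, 0.1311]
eef_rot: [0.705, -0.055, 0.704, 0.055]
wrist_force: [-0.6, 0.5, -3.8]
opening: 0.088
```

Call:
carry_out:
  motion: [0,0,0,0.004,0,0,1,0,0,0,0.004,0,0,1,0,0,0,0.003,0,0,1,0,0,0,0.001,0,0,1,0,0,0,0,0,0,1]

```text
time_s: 30.3
eef_pos: [0.4772, -0.3462, 0.1183]
eef_rot: [0.706, -0.055, 0.704, 0.054]
wrist_force: [0.3, -0.7, -4.5]
opening: 0.09
```

Call:
carry_out:
  motion: [0,0,0,0.002,0,0,1,0,0,0,0.001,0,0,1]

```text
time_s: 30.5
eef_pos: [0.4774, -0.3465, 0.1156]
eef_rot: [0.706, -0.055, 0.704, 0.054]
wrist_force: [0.4, 0.3, -3.8]
opening: 0.09
```

Call:
carry_out:
  motion: [0,0,0,0.001,0,0,1]

```text
time_s: 30.6
eef_pos: [0.4777, -0.3468, 0.1151]
eef_rot: [0.706, -0.056, 0.704, 0.054]
wrist_force: [-1.9, 0.6, 3.1]
opening: 0.093
```

Call:
carry_out:
  motion: [0,0,0,0,0,0,0.5,0,0,0,0,0,0,0.2,0,0,0,0,0,0,0.2,0,0,0,-0.015,0,0,0.2,0,0,0,-0.03,0,0,0.2,0,0,0,-0.03,0,0,0.2,0,0,0,-0.04,0,0,0.2,0,0,0,-0.04,0,0,0.2,0,0,0,0,-0.04,0,0.2,0,0,0,0,-0.04,0,0.2]

```text
time_s: 31.6
eef_pos: [0.4918, -0.424, 0.289]
eef_rot: [0.708, -0.06, 0.701, 0.053]
wrist_force: [0.2, -0.2, -0.7]
opening: 0.405
```

```bash
python3 - <<'E'
from h import *
plan(.478,-.346,.182,99)
a=ctrl.camera("scene");b=ctrl.camera("top")
for c in("scene","top"):
  for t in("rack","handle_grip","trough","tall_stain","short_stain","jar","timer","flat_carton"): print(c,t,[(np.round(w(c,d["point"]),3).tolist(),round(d["conf"],2)) for d in ctrl.landmark_of(c,t)[:2]])
A=cv2.resize(a[160:330,260:430],(600,600),interpolation=cv2.INTER_CUBIC)
cv2.imwrite("pics/g1.png",A)
E
```

```text
t 31.6 pos [ 0.4918 -0.424   0.289 ] turn [0.2 0.5 0.6] shift now [ 0.1061  0.0804 -0.0021] shift after turn [ 0.107   0.0792 -0.0014] open 0.405 F [ 0.2 -0.2 -0.7]
scene rack [([0.472, -0.349, 0.009], 0.65)]
scene handle_grip [([0.476, -0.347, 0.134], 0.49), ([0.487, -0.024, 0.003], 0.47)]
scene trough [([0.471, -0.349, 0.0], 0.62)]
scene tall_stain [([0.693, -0.049, 0.003], 0.92)]
scene short_stain []
scene jar [([0.685, 0.046, -0.003], 0.8), ([0.693, -0.049, -0.0], 0.22)]
scene timer []
scene flat_carton [([0.437, -0.106, 0.002], 0.63)]
top rack [([0.47, -0.343, 0.012], 0.62)]
top handle_grip []
top trough [([0.474, -0.343, 0.001], 0.56), ([0.487, -0.021, -0.001], 0.26)]
top tall_stain [([0.691, -0.042, 0.001], 0.81)]
top short_stain [([0.696, -0.112, -0.0], 0.7), ([0.693, -0.042, 0.004], 0.2)]
top jar [([0.69, 0.05, 0.001], 0.77), ([0.483, -0.021, -0.004], 0.31)]
top timer [([0.528, -0.132, 0.008], 0.57)]
top flat_carton [([0.439, -0.112, 0.005], 0.95)]
```

View pics/g1.png

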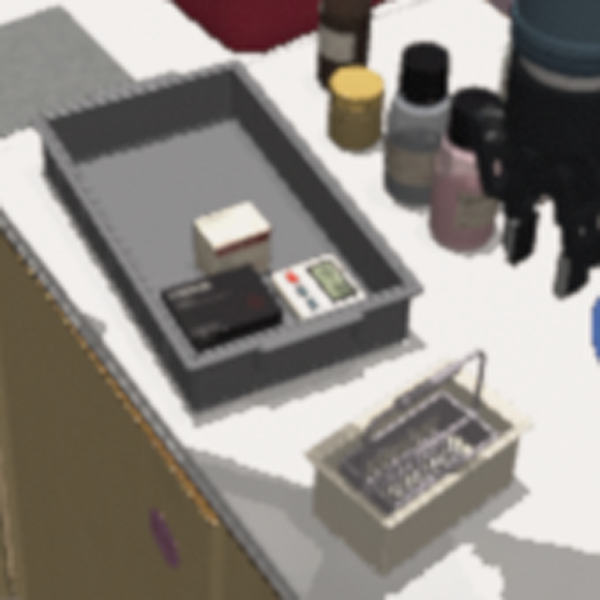

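```bash
python3 -c "
from bench import ctrl
print(ctrl.hand_in())"
```

```text
the job is handed in; nothing more can be done
None
```

I moved the timer, flat carton and small carton flat to the -y end of the tote. I then lifted the rack out by its body, stood it on the pad with the handle folded, and let go. Next I took it by the handle, swung the handle up there, lowered the rack into the trough, released it and handed in at about 32 s.

**Rack in the trough:** the last networks' estimates put its underside at z ≈ 9–12 mm, where the trough floor is 8 mm. Its position agrees with the trough's centre within about 5 mm. It lowered freely, with no force reading of contact until about 7 N at the floor.

**Handle:** `handle_grip` read z ≈ 134 mm against 129 mm expected, and the final picture shows it standing up. Only the scene camera found it; the top camera did not.

**Bottles and jar:** their readings match those from the start within about 2 mm. For `short_stain` only the top camera gave one.

**Things that did not go exactly as planned:**
- I pressed the rack down on the pad a little firmly, at about 16 N, before letting go.
- Early in the handle swing the path ran about 2 mm outside the ideal arc. The forces stayed under 3 N and the rack ended where it had been standing.

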